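# Upend a rinsed tumbler on its drying post

## Task

The blue tumbler has just been rinsed and stands upright on the bench: turn it upside down over the empty drying post and lower it gently, by feel, until its rim sits flush all round on the post's rubber collar, then let go. You may lay it down on the two-dowel rest to change your grip. Never drop it or knock it over, do not press it hard onto the post, and leave the white cup, pencil pot, tape measure and glaze tile where they are.

Things in the scene. Friction and masses are not known exactly. Their poses are not given: they have to be found in the camera images.
- tumbler: Straight round blue ceramic tumbler, closed at one end, about 0.16 kg: outside diameter 50 mm, height 110 mm, wall 4 mm (inside diameter 42 mm), base 6 mm thick. Origin at the centre of the underside of its closed base; its z axis runs along its axis towards the open mouth. At the start it stands upright, mouth up.
- tumbler_rim (a point): Centre of the tumbler's mouth, in the plane of its rim, 110 mm from its origin along its z axis.
- post: EMPTY drying post, fixed: wooden foot 100 x 100 x 22 mm, upright peg of diameter 30 mm on its centre, top tapered, 140 mm above the bench. A flat black rubber collar (diameter 64, 8 mm thick) is clamped round the peg, its top anywhere from 50 to 85 mm above the bench; no reading gives it: feel or look. The rim is to sit on it. Origin at the centre of the foot's underside, z up.
- post_tip (a point): Centre of the top end of the empty peg, 140 mm above the bench.
- full_post: A like post, fixed, already occupied by the white cup; its collar's top is 60 mm above the bench. Origin at the centre of the foot's underside. Either post can be the nearer one to the middle of the bench.
- rest: Fixed wooden rest for laying a cup on its side: two parallel level dowels (diameter 12, length 150 mm, along the rest's y axis, centre lines 30 mm apart and 26 mm above the bench) on two low end blocks (60 x 14 x 26 mm, 68 mm either side of the middle). Origin at the centre of its underside; it may be turned.
- rest_axis (a point): Point 53 mm above the bench over the middle of the rest: the axis of the tumbler passes here, along the rest's y axis, when it lies on the dowels.
- white_cup: Bystander: white ceramic cup of the tumbler's size (diameter 50, height 110 mm) upside down on the occupied post. Origin at the centre of its rim, which is its lower end.
- pencil_pot: Bystander: grey square pot 60 x 60 x 85 mm holding pencils that reach 150 mm above the bench. Origin at the centre of its underside.
- tape_measure: Bystander: yellow tape measure 70 x 40 x 62 mm. Origin at the centre of its underside.
- glaze_tile: Bystander: terracotta tile 80 x 80 x 9 mm lying on the bench. Origin at the centre of its underside.
There are look-alikes about, which are no part of the job. What is shaped like the tumbler but purple is not meant.

How it is judged:
By the outcome, as a careful person would: the job done as asked, in the order asked, and still so for the second after the job is handed in, with the robot touching nothing.
It also fails if it takes over 67 s, if anything falls off the work surface, if the arm or the gripper's body presses on something with over 40 N, if the wrist force passes 120 N, or if a joint passes its speed limit or range.

## Robot

A 7-joint arm with a two-finger parallel gripper is mounted at the origin on the work surface. World frame = base frame: x ahead of the robot, y to its left, z up, the work surface at z = 0. Lengths are in m, angles in rad, forces in N, time in s.
With the tool pointing down it reaches from about 0.425 to 0.825 m from the base axis. Payload 3.6 kg.
Tool frame: the origin (TCP) lies where the fingers leave the gripper's body, on its centre line; the fingertips stand 73 mm ahead of it and the grasp point (between the pads) lies 54 mm ahead of it; z points along the fingers, y is the line along which they close (so a half turn about z gives the same grasp; the last joint's range is limited). The gripper opens to 85 mm and grips with 20 to 120 N. Pads are 22 mm wide; open, the fingers measure 114 mm over their backs; the gripper's body (76 mm by 85 mm) begins 54 mm behind the grasp point. The pads swing forward as they close: fully open they stand 13 mm farther back than shut.
Start: joints at [-1.317, 0.615, -0.013, 1.423, 0.008, 1.103, -0.04], TCP at [0.179, 0.625, 0.304] pointing down, gripper open.
Joint ranges: [-3.12, 3.12], [-0.3, 2.06], [-1.34, 1.32], [0.26, 2.42], [-1.36, 4.5], [0.01, 1.98], [-2.84, 2.84]. Speed limits (rad/s): [2.79, 2.79, 3.14, 3.14, 3.14, 3.14, 3.14].

## Interface

Orientations are given as a unit quaternion [x, y, z, w].
In Python, from station import arm, snapshot, camera_info, ticket gives the robot as it stands. Calls block until the motion is done:
- arm.movep(position, orientation): joint-space move of the TCP to a pose.
- arm.line_to(position, velocity=0.15, ori=None): straight line of the TCP; ori=None keeps the orientation; velocity is the mean speed in m/s.
- arm.move_j(angles): joint-space move.
- arm.move_gripper(opening, effort=None): opening from 0.0 (shut) to 1.0 (fully open); effort is the grip in N (None keeps the last); returns when the fingers have stopped.
- arm.pause(seconds).
- arm.ik(position, orientation): joint angles nearest the present ones, or None.
- snapshot(name): name is "scene" or "top" or "wrist"; returns the picture (400x640x3 uint8, blue, green, red); there is no depth.
- camera_info(name): a dict with "fx", "fy", "cx", "cy" (pixels), "R" (3x3) and "t" (3): a world point X has camera coordinates R X + t; the wrist camera has in their place "T_tool_cam" (4x4, takes a point from camera to tool coordinates, whose origin is the TCP and whose axes are the flange's). Camera axes: x right, y down, z forward; pixel columns grow to the right and rows downward; lengths in m; the calibration is good to about 2 mm. A picture is of the moment at which its call begins: read the wrist's pose just before it. camera_info takes no time and is no camera call.
A pose or a line that the arm cannot do raises arm.MotionError and nothing moves.
- ticket.finish_job(): hands the job in; it is judged then, once.
Readings, each from a call of its own:
- arm.read_time(): time.
- arm.read_joint_positions(): joint angles.
- arm.read_dq(): joint speeds.
- arm.read_effort(): joint torques, N m.
- arm.read_tool_pos(): TCP position.
- arm.read_eef_rot(): TCP orientation.
- arm.read_ft_force(): force on the tool from outside, world axes, zero at the start.
- arm.read_wrist_torque(): the same for the moment, N m.
- arm.read_opening(): opening from 0.0 (shut) to 1.0 (fully open).
- arm.read_finger_force(): force on a finger pad.
Only numpy, scipy, OpenCV 4.12 (cv2) and the standard library are available. Lean on these libraries where they do the work, as an engineer would, in place of code of your own. Each camera call takes 0.05 s, during which the arm holds its last target. There are 200 camera calls.

## Working session

There is one attempt and no reset: what is moved stays moved. The work goes in short steps, each a Python script; the robot and the scene stay as the last script left them, time stands still between calls to the robot, and variables do not carry over. Pictures are saved under pics/ and viewed, at most 10 in all, crops included, and the job is handed in when it is done.

```bash
mkdir -p pics; ls; python3 - <<'E'
from station import arm,snapshot,camera_info
import cv2,numpy as np
a=snapshot("scene");b=snapshot("top")
cv2.imwrite("pics/scene.png",a);cv2.imwrite("pics/top.png",b)
cv2.imwrite("pics/both.png",np.vstack([a,b])[:, :] if 0 else cv2.resize(np.vstack([a,b]),(480,600)))
for n in("scene","top"):
    c=camera_info(n);print(n,c["fx"],c["cx"],c["cy"],np.round(c["R"],3).tolist(),np.round(c["t"],3), -np.array(c["R"]).T@np.array(c["t"]))
print(camera_info("wrist"));print(arm.read_tool_pos(),arm.read_eef_rot(),arm.read_ft_force(),arm.read_time())
E
```

```text
pics
scene 442.8656112752623 323.7408400519522 202.6126725734595 [[-0.498, 0.867, 0.011], [0.697, 0.408, -0.59], [-0.516, -0.286, -0.808]] [ 0.295 -0.29   1.449] [1.09589838 0.27690437 0.99619937]
top 442.0481108080418 317.1809639745808 195.2734334943835 [[0.085, -0.996, 0.003], [-0.974, -0.084, -0.211], [0.21, 0.015, -0.978]] [-0.079  0.582  0.981] [ 0.3677129  -0.04515933  1.08192197]
{'fx': 328.37077016740835, 'fy': 328.37077016740835, 'cx': 321.1434920223653, 'cy': 208.89682137550318, 'T_tool_cam': array([[-6.32749898e-04, -9.53665139e-01, -3.00869412e-01,
         7.79536145e-02],
       [ 9.99999674e-01, -7.54603495e-04,  2.88794247e-04,
         2.60012983e-04],
       [-5.02450116e-04, -3.00869131e-01,  9.53665305e-01,
        -7.10687394e-02],
       [ 0.00000000e+00,  0.00000000e+00,  0.00000000e+00,
         1.00000000e+00]])}
[0.1793434  0.62423229 0.30285692] [ 1.39396827e-01  9.90235925e-01 -1.14924089e-03 -1.31968309e-04] [0.16687631 0.49629066 0.3933005 ] 0.1
```

View pics/scene.png

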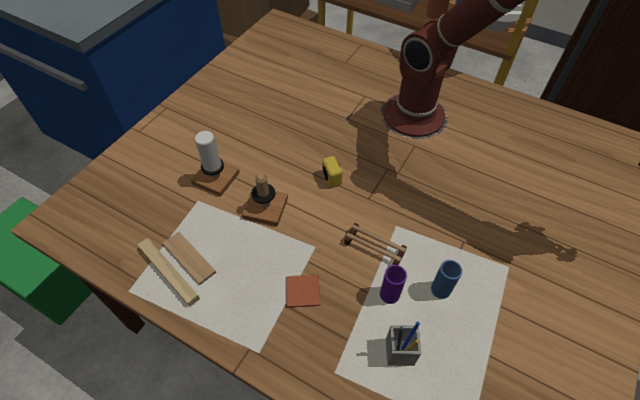

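View pics/top.png

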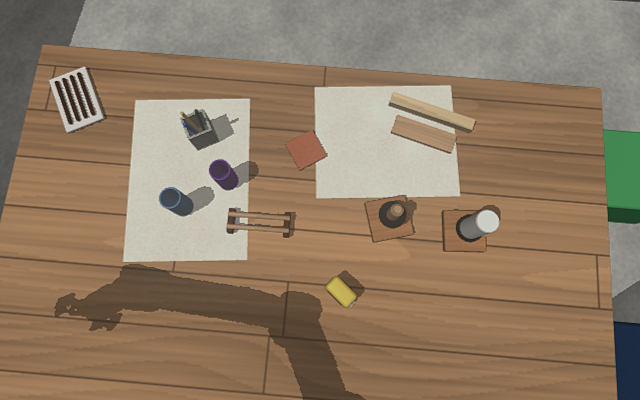

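Scene view: the blue cup is at scene (447,280) / top (175,200) and the purple look-alike at scene (393,283) / top (224,173). The empty post is at top (392,215), the occupied post with the white cup at top (480,228), and the rest at top (260,222). The blue cup fits the description, since purple is excluded. I'll confirm that in an enlarged crop.

```bash
cat > h.py <<'E'
from station import arm,snapshot,camera_info,ticket
import cv2,numpy as np
from scipy.spatial.transform import Rotation as Rot
def ray(n,uv,pose=None):
    c=camera_info(n);d=np.array([(uv[0]-c["cx"])/c["fx"],(uv[1]-c["cy"])/c["fy"],1.])
    if n=="wrist":
        p,q=pose;R=Rot.from_quat(q).as_matrix();T=np.array(c["T_tool_cam"])
        return np.array(p)+R@T[:3,3],R@T[:3,:3]@d
    R=np.array(c["R"]);return -R.T@np.array(c["t"]),R.T@d
def onz(n,uv,z,pose=None):
    o,d=ray(n,uv,pose);return o+d*(z-o[2])/d[2]
def proj(n,X,pose=None):
    c=camera_info(n)
    if n=="wrist":
        p,q=pose;R=Rot.from_quat(q).as_matrix();T=np.array(c["T_tool_cam"])
        x=T[:3,:3].T@(R.T@(np.array(X)-p)-T[:3,3])
    else: x=np.array(c["R"])@X+np.array(c["t"])
    return np.array([c["fx"]*x[0]/x[2]+c["cx"],c["fy"]*x[1]/x[2]+c["cy"]])
E
python3 - <<'E'
from h import *
a=cv2.imread("pics/scene.png");b=cv2.imread("pics/top.png")
def crop(im,x,y,w=100,h=75): return cv2.resize(im[y:y+h,x:x+w],(400,300),interpolation=cv2.INTER_CUBIC)
cv2.imwrite("pics/c1.png",np.vstack([np.hstack([crop(a,375,245),crop(b,150,145)]),np.hstack([crop(b,215,185),crop(b,350,180)])]))
for n,im,(x,y,w,h) in(("scene",a,(425,250,50,60)),("top",b,(150,178,50,45))):
    hsv=cv2.cvtColor(im[y:y+h,x:x+w],cv2.COLOR_BGR2HSV)
    m=cv2.inRange(hsv,(95,70,20),(125,255,255))
    k,l,s,ce=cv2.connectedComponentsWithStats(m);i=1+s[1:,4].argmax();print(n,s[i][:4]+[x,y,0,0],ce[i]+[x,y],"mean-axis z=.055:",onz(n,ce[i]+[x,y],.055))
for n,uv in(("top",(397,208)),("scene",(262,179))): print("tip",onz(n,uv,.14))
E
```

```text
scene [432 260  30  38] [446.06559572 278.44176707] mean-axis z=.055: [0.54124842 0.30106017 0.055     ]
top [159 187  22  22] [170.23232323 197.87878788] mean-axis z=.055: [0.55235854 0.31740806 0.055     ]
tip [ 0.55686685 -0.2053038   0.14      ]
tip [ 0.56379339 -0.19505481  0.14      ]
```

View pics/c1.png

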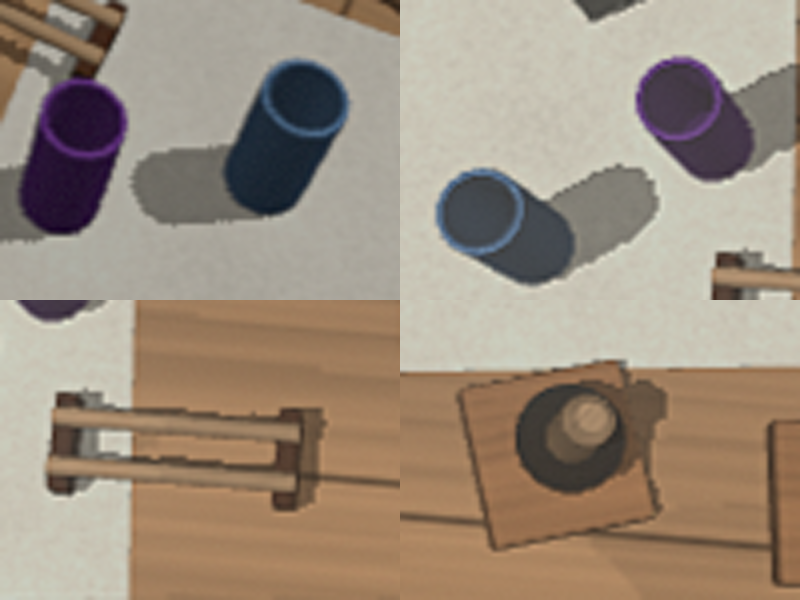

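The crop confirms it: the blue cup is mouth-up, with its rim centre at top (170,197.5) and scene (451.5,269.5). The purple one is up and to its right. The peg tip is at top (397,210.5), and the dowels run along y. Next I'll get positions and check whether a horizontal grasp followed by a half roll is feasible.

```bash
cat >> h.py <<'E'
def ori(phi,flip,tilt=0):
    z=np.array([np.cos(phi)*np.cos(tilt),np.sin(phi)*np.cos(tilt),-np.sin(tilt)])
    y=np.array([-np.sin(phi),np.cos(phi),0])*flip
    return Rot.from_matrix(np.c_[np.cross(y,z),y,z]).as_quat(),z
E
python3 - <<'E'
from h import *
def tri(u,v):
    o1,d1=ray("top",u);o2,d2=ray("scene",v);s=np.linalg.lstsq(np.c_[d1,-d2],o2-o1,rcond=None)[0]
    return (o1+s[0]*d1+o2+s[1]*d2)/2
print("rim",onz("top",(170,197.5),.11),onz("scene",(451.5,269.5),.11),tri((170,197.5),(451.5,269.5)))
print("purple",onz("top",(219.5,169.5),.11))
print("tip",onz("top",(397,210.3),.14),onz("scene",(262,179),.14))
for uv in((228.2,213.7),(290,217.5),(227,226.2),(288.7,230.5)):print("dowel",onz("top",uv,.03))
print("pot",onz("top",(198,125),.085),"tape",onz("top",(341,291),.06),"white",onz("top",(487,221),.17))
C=onz("top",(170,197.5),.11)[:2];P=onz("top",(397,210.3),.14)[:2]
for name,c,zs in(("pick",C,(.07,.085,.20)),("place",P,(.09,.125,.2))):
  for z in zs:
    for t in(0,20,40):
      out=[]
      for deg in range(-120,121,20):
        phi=np.arctan2(c[1],c[0])+np.radians(deg)
        for f in(1,-1):
          q,a=ori(phi,f,np.radians(t));p=np.r_[c,z]-.054*a
          j=arm.ik(p,q)
          if j is not None: out.append((deg,f,round(float(j[6]),1),round(float(j[5]),1)))
      print(name,z,t,out)
E
```

```text
rim [0.54328502 0.29864303 0.11      ] [0.54660561 0.30234466 0.11      ] [0.5438978  0.3015416  0.10474617]
purple [0.61741535 0.19656222 0.11      ]
tip [ 0.55180629 -0.20554178  0.14      ] [ 0.56379339 -0.19505481  0.14      ]
dowel [0.53019347 0.18107665 0.03      ]
dowel [0.53368578 0.03172385 0.03      ]
dowel [0.49979324 0.18007841 0.03      ]
dowel [0.5020899  0.03174292 0.03      ]
pot [0.72864694 0.26832388 0.085     ] tape [ 0.37150005 -0.10172023  0.06      ] white [ 0.53933002 -0.38868857  0.17      ]
pick 0.07 0 [(-120, 1, -0.7, 1.9), (-120, -1, 2.4, 1.9), (-100, 1, -0.8, 1.5), (-100, -1, 2.1, 1.8), (-80, 1, -1.0, 1.1), (-80, -1, 1.8, 1.9), (-60, 1, -1.3, 0.6), (-60, -1, 1.7, 1.9), (-40, 1, -2.1, 1.0), (-40, -1, 1.1, 1.1), (-20, 1, -2.4, 1.5), (-20, -1, 0.8, 1.5), (0, 1, -2.6, 1.9), (0, -1, 0.0, 1.7), (20, 1, -0.2, 1.0), (20, -1, 1.8, 2.0), (40, 1, -0.7, 0.4), (40, -1, 2.5, 0.4), (60, 1, -1.7, 0.8), (60, -1, 0.8, 0.4), (80, 1, -1.9, 1.6), (80, -1, 0.9, 1.1), (100, 1, -2.0, 2.0), (100, -1, 0.8, 1.5), (120, 1, -2.3, 2.0), (120, -1, 0.7, 1.9)]
pick 0.07 20 [(-120, 1, -0.7
[... 7886 characters left out ...]
0.7), (60, -1, 1.1, 0.7), (80, 1, -2.0, 1.6), (80, -1, 0.9, 1.2), (100, 1, -2.0, 1.9), (100, -1, 0.9, 1.6), (120, 1, -2.1, 2.0), (120, -1, 1.0, 1.9)]
place 0.2 40 [(-120, 1, -0.5, 1.5), (-120, -1, 2.1, 1.7), (-100, 1, -0.4, 1.2), (-100, -1, 2.2, 1.5), (-80, 1, -0.4, 0.8), (-80, -1, 2.2, 1.2), (-60, 1, -0.6, 0.5), (-60, -1, 2.2, 1.0), (-40, 1, -1.5, 0.1), (-40, -1, 2.1, 0.8), (-20, 1, -1.4, 0.5), (-20, -1, 2.0, 0.7), (0, 1, -1.3, 0.6), (0, -1, 2.6, 1.0), (20, 1, -0.3, 0.5), (20, -1, 2.5, 0.4), (40, 1, 0.2, 0.1), (40, -1, 1.6, 0.1), (60, 1, -2.2, 1.0), (60, -1, 0.9, 1.0), (80, 1, -2.1, 1.7), (80, -1, 0.9, 1.3), (100, 1, -1.9, 1.9), (100, -1, 0.9, 1.5), (120, 1, -1.9, 1.9), (120, -1, 1.0, 1.7)]
```

```bash
python3 - <<'E'
from h import *
a=cv2.imread("pics/scene.png");b=cv2.imread("pics/top.png")
def crop(im,x,y,w=50,h=60): return cv2.resize(im[y:y+h,x:x+w],(400,480),interpolation=cv2.INTER_NEAREST)
cv2.imwrite("pics/c2.png",np.hstack([crop(a,238,165),crop(b,367,183)]))
P=np.array([.555,-.203])
for z in(.05,.06,.07,.08,.085,.14):print(z,[np.round(proj(n,np.r_[P,z]),1) for n in("top","scene")])
for n,im,(x,y,w,h) in(("scene",a,(238,165,50,60)),("top",b,(367,183,50,60))):
    m=(im[y:y+h,x:x+w].max(2)<62).astype(np.uint8)
    k,l,s,ce=cv2.connectedComponentsWithStats(m);i=1+s[1:,4].argmax();print(n,s[i][:4]+[x,y,0,0])
E
```

```text
0.05 [array([389.2, 215.6]), array([264.9, 197. ])]
0.06 [array([389.9, 214.9]), array([264.5, 194.7])]
0.07 [array([390.6, 214.2]), array([264.1, 192.4])]
0.08 [array([391.3, 213.5]), array([263.7, 190.1])]
0.085 [array([391.6, 213.1]), array([263.6, 188.9])]
0.14 [array([395.9, 208.8]), array([261.4, 175.4])]
scene [251 184  24  24]
top [379 201  27  27]
```

View pics/c2.png

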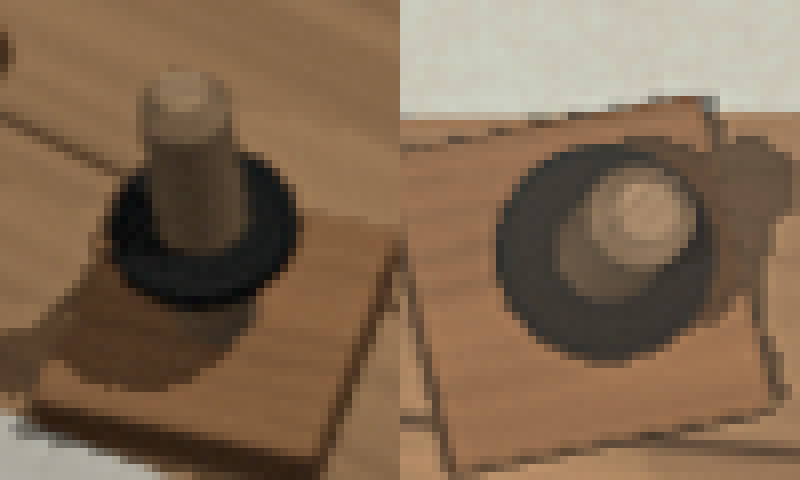

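Scene and top crops: the tip is at scene (260.8,176.3) and top (397,209.5). The collar centre is at scene (263.5,192.7) and top (392.6,214.4), which puts the collar top at about 73–80 mm. So a direct horizontal grasp with a roll about the tool axis is possible. I'll pick with the camera side up and move to the pre-grasp.

```bash
python3 - <<'E'
from h import *
def tri(u,v):
    o1,d1=ray("top",u);o2,d2=ray("scene",v);s=np.linalg.lstsq(np.c_[d1,-d2],o2-o1,rcond=None)[0]
    return (o1+s[0]*d1+o2+s[1]*d2)/2
print("tip",onz("top",(397,209.5),.14),onz("scene",(260.8,176.3),.14),tri((397,209.5),(260.8,176.3)),"collar",tri((392.6,214.4),(263.5,192.7)))
C=np.array([.545,.300]);phi=np.radians(-70)
q,a=ori(phi,1);q2,_=ori(phi,-1)
hi=np.r_[C,.22]-.17*a;lo=np.r_[C,.056]-.17*a
j=np.array(arm.ik(hi,q));print(np.round(j,2));j[6]+=np.pi
if abs(j[6])<2.8:
    arm.move_j(list(j));print(arm.read_tool_pos(),hi)
    arm.line_to(lo,velocity=.15);print(np.round(arm.read_joint_positions(),2),arm.read_eef_rot(),q2)
    p,r=arm.read_tool_pos(),arm.read_eef_rot();im=snapshot("wrist");cv2.imwrite("pics/w1.png",im);np.savez("w1.npz",p=p,r=r)
    print(p,arm.read_ft_force(),arm.read_time())
E
```

```text
tip [ 0.5535652  -0.20545907  0.14      ] [ 0.55813326 -0.20257568  0.14      ] [ 0.55456577 -0.20615562  0.13418282] collar [ 0.55497205 -0.20703105  0.06654551]
[-1.3   1.26  0.61  1.11  0.69  1.8  -0.62]
[0.48678211 0.45995469 0.22020686] [0.48685658 0.45974775 0.22      ]
[-1.27  1.49  0.56  1.    0.59  1.77  2.39] [ 0.57918169 -0.40576192  0.57926931  0.40540461] [ 0.57922797 -0.40557979  0.57922797  0.40557979]
[0.48688412 0.45987727 0.05650992] [ 0.95923547 -0.33322225  0.29387382] 3.5833
```

View pics/w1.png

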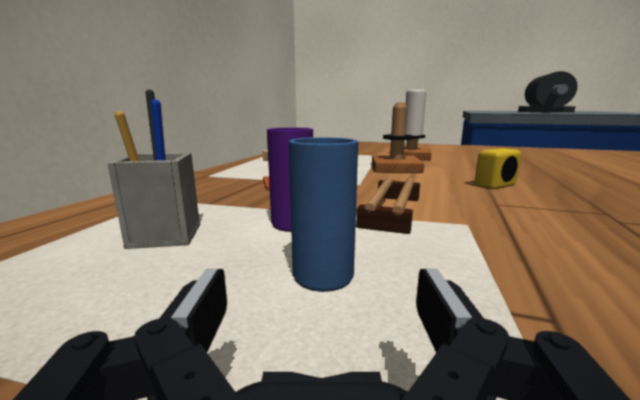

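The wrist view shows the blue cup centred at about column 324, between the open fingers, with its rim at row 141. The post is visible beyond it, with the collar near row 136. I'll refine the tumbler's lateral position, read the collar height, then grasp.

```bash
python3 - <<'E'
from h import *
im=cv2.imread("pics/w1.png");d=np.load("w1.npz");pose=(d["p"],d["r"])
m=cv2.inRange(cv2.cvtColor(im,cv2.COLOR_BGR2HSV),(100,90,30),(115,255,255));m[:,:240]=0;m[:,400:]=0
rows=[np.flatnonzero(m[y]) for y in(170,200,230,255)]
e=[(r[0],r[-1]) for r in rows];print(e)
u=np.mean([np.mean(x) for x in e[1:]])
a=ori(np.radians(-70),1)[1];l=np.array([-a[1],a[0]])
o,dd=ray("wrist",(u,220),pose)
C=np.array([.545,.300]);s=(C-o[:2])@a[:2]/(dd[:2]@a[:2]);off=((o+s*dd)[:2]-C)@l;w=np.mean([x[1]-x[0]+1 for x in e[1:]])
print("lateral off",off,"range by width",.05*328.4/w,"s",s,"w",w)
# post: lateral column and collar row
P=np.array([.5555,-.2045])
col=im[80:170,370:430].max(2)
print([ (y,int((im[y,380:430].max(1)<45).sum())) for y in range(126,148)])
for z in(.065,.07,.075,.08,.14):print(z,np.round(proj("wrist",np.r_[P,z],pose),1))
g=im[110:128,380:420].astype(int).mean(0);print(np.round(g[:,2]-g[:,0]).astype(int).tolist())
cv2.imwrite("pics/w1c.png",cv2.resize(im[90:180,360:450],(540,540),interpolation=cv2.INTER_NEAREST))
E
```

```text
[(np.int64(290), np.int64(355)), (np.int64(291), np.int64(354)), (np.int64(292), np.int64(353)), (np.int64(293), np.int64(352))]
lateral off -0.001608555246144963 range by width 0.26483870967741935 s 0.255358743434537 w 62.0
[(126, 0), (127, 0), (128, 0), (129, 0), (130, 0), (131, 0), (132, 0), (133, 0), (134, 0), (135, 10), (136, 40), (137, 38), (138, 32), (139, 20), (140, 0), (141, 0), (142, 0), (143, 0), (144, 0), (145, 0), (146, 0), (147, 0)]
0.065 [396.4 138.6]
0.07 [396.6 136.2]
0.075 [396.7 133.8]
0.08 [396.9 131.4]
0.14 [398.9 101.9]
[19, 19, 19, 19, 19, 19, 19, 19, 19, 19, 20, 20, 23, 30, 37, 42, 46, 49, 53, 56, 58, 58, 57, 55, 50, 40, 24, 13, 10, 11, 11, 12, 12, 13, 13, 13, 13, 13, 13, 13]
```

View pics/w1c.png

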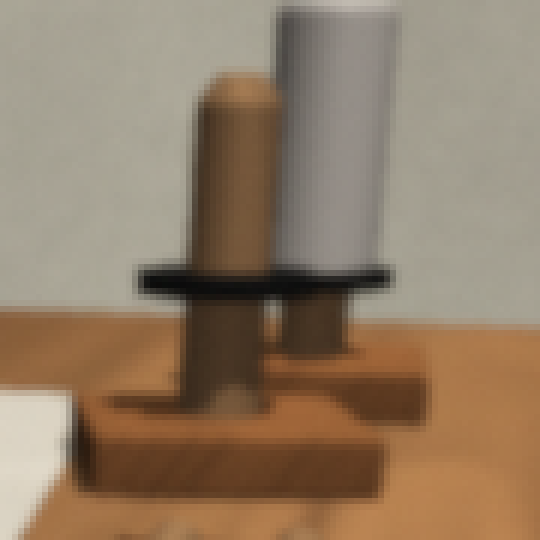

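The tip is at (400,102) and the collar top at about row 135, so the collar is roughly 0.072 high and the post is around (0.554,-0.205). Now the grasp, lift and roll.

```bash
python3 - <<'E'
from h import *
C=np.array([.5435,.2995]);a=ori(np.radians(-70),1)[1]
arm.line_to(np.r_[C,.056]-.17*a,velocity=.1)
arm.line_to(np.r_[C,.056]-.050*a,velocity=.08)
print(arm.read_ft_force())
arm.move_gripper(0.45,effort=45) if False else arm.move_gripper(0.0,effort=45)
print("open",arm.read_opening(),arm.read_finger_force(),arm.read_ft_force(),arm.read_time())
if arm.read_opening()>.4:
    arm.line_to(np.r_[C,.075]-.050*a,velocity=.05)
    print(arm.read_opening(),arm.read_finger_force(),arm.read_ft_force())
    arm.line_to(np.r_[C,.28]-.050*a,velocity=.15)
    j=list(arm.read_joint_positions());print(np.round(j,2));j[6]-=np.pi
    arm.move_j(j)
    print(arm.read_tool_pos(),arm.read_eef_rot(),arm.read_opening(),arm.read_finger_force(),arm.read_ft_force(),arm.read_time())
    cv2.imwrite("pics/s2.png",snapshot("scene"))
E
```

```text
[-0.06035321  0.94561805  0.17141419]
open 0.5669185000505655 47.069234799128026 [0.77253276 1.46837423 0.91513607] 5.9083
0.5647330884273061 47.02813042094931 [-0.46610296 -0.79990735 -2.47733129]
[-1.26  1.11  0.68  1.39  0.77  1.58  2.49]
[0.52614294 0.34652424 0.27861798] [ 0.40476932  0.57960102 -0.40636029  0.57887457] 0.5664167830008813 47.01084568630904 [ 0.36417028 -0.32065525 -1.72779041] 10.6083
```

```bash
python3 - <<'E'
from h import *
P=np.array([.554,-.205]);q,a=ori(np.radians(-70),1)
t=np.r_[P,.235]-.050*a
try: arm.line_to(t,velocity=.15,ori=q)
except arm.MotionError as e: print("E",e); arm.movep(t,q)
print(t,arm.read_tool_pos(),arm.read_eef_rot(),q,np.round(arm.read_joint_positions(),2),arm.read_time(),arm.read_opening(),arm.read_ft_force())
p,r=arm.read_tool_pos(),arm.read_eef_rot();np.savez("w3.npz",p=p,r=r)
A,B,W=snapshot("scene"),snapshot("top"),snapshot("wrist")
for n,i in zip(("s3","t3","w3"),(A,B,W)):cv2.imwrite(f"pics/{n}.png",i)
cv2.imwrite("pics/m3.png",np.vstack([np.hstack([cv2.resize(A[110:230,190:350],(400,300)),cv2.resize(B[150:270,330:490],(400,300))]),np.hstack([cv2.resize(W,(480,300)),np.zeros((300,320,3),np.uint8)])]))
E
```

```text
[ 0.53689899 -0.15801537  0.235     ] [ 0.53706308 -0.15764346  0.23492913] [ 0.40540114  0.57944344 -0.4053275   0.5793141 ] [ 0.40557979  0.57922797 -0.40557979  0.57922797] [-0.74  1.15  0.94  2.18  1.7   0.75 -1.64] 14.1833 0.5640893042479048 [ 0.58695314  0.61533729 -2.01752525]
```

View pics/m3.png

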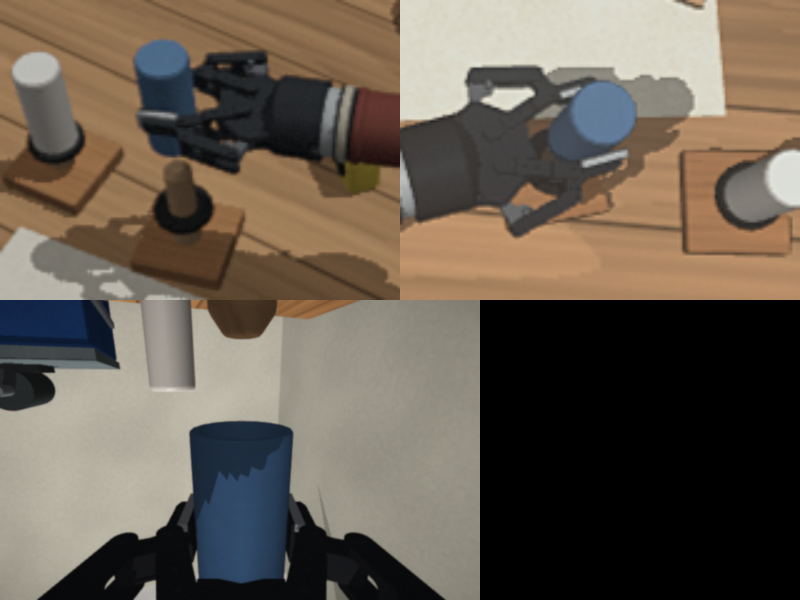

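The cup is held inverted over the peg. Its base disc is at top (409.6,194.8) and scene (255.2,132.8). In the wrist view the peg tip is at column ~323, close to the cup axis at 321. I'll quantify this before lowering.

```bash
python3 - <<'E'
from h import *
d=np.load("w3.npz");pose=(d["p"],d["r"]);W=cv2.imread("pics/w3.png")
P=np.array([.554,-.205])
for n,f,roi,uv0 in(("scene","s3",(190,110,160,120),0),("top","t3",(380,170,60,60),0)):
    im=cv2.imread(f"pics/{f}.png");x,y,w,h=roi;hsv=cv2.cvtColor(im[y:y+h,x:x+w],cv2.COLOR_BGR2HSV)
    m=cv2.inRange(hsv,(95,80,105),(120,255,255));k,l,s,ce=cv2.connectedComponentsWithStats(m);i=1+s[1:,4].argmax()
    uv=s[i][:2]+[x,y]+(s[i][2:4]-1)/2;print(n,s[i],uv,onz(n,uv,.291))
print("tip proj",proj("wrist",np.r_[P,.14],pose),"peg .12",proj("wrist",np.r_[P,.12],pose),"rim",proj("wrist",np.r_[P,.181],pose))
for y in(5,15,25,35):
    g=W[y].astype(int);m=np.flatnonzero((g[:,2]-g[:,0]>12)&(np.arange(640)>250)&(np.arange(640)<400)&(g.max(1)<90));print(y,m[[0,-1]] if len(m) else 0)
b=cv2.inRange(cv2.cvtColor(W,cv2.COLOR_BGR2HSV),(95,70,30),(120,255,255))
for y in(190,215,240,300): r=np.flatnonzero(b[y,220:420])+220;print("cup",y,r[0],r[-1])
E
```

```text
scene [ 54  16  21  15 234] [254. 133.] [ 0.55789054 -0.2020056   0.291     ]
top [ 19  13  25  25 499] [411. 195.] [ 0.5529349  -0.20405557  0.291     ]
tip proj [321.7232521   46.44108522] peg .12 [321.79509681 -23.3914026 ] rim [321.59811009 168.07812221]
5 [253 368]
15 [279 367]
25 [285 361]
35 [291 354]
cup 190 254 388
cup 215 256 387
cup 240 258 385
cup 300 260 382
```

```bash
python3 - <<'E'
from h import *
P=np.array([.5545,-.206]);q,a=ori(np.radians(-70),1)
arm.line_to(np.r_[P,.235]-.050*a,velocity=.05)
f0=np.array(arm.read_ft_force())
for z in(.205,.19,.175,.16):
    arm.line_to(np.r_[P,z]-.050*a,velocity=.08);f=np.array(arm.read_ft_force())-f0;print(z,np.round(f,1),np.round(arm.read_wrist_torque(),2))
    if np.linalg.norm(f)>4: break
print(np.round(arm.read_joint_positions(),2),arm.read_time())
A,B=snapshot("scene"),snapshot("top");cv2.imwrite("pics/m4.png",np.hstack([cv2.resize(A[30:330,150:550],(400,300)),cv2.resize(B[130:400,200:560],(400,300))]))
E
```

```text
0.205 [-0.4 -1.2  1.8] [1.3  0.45 0.01]
0.19 [ 0.3 -0.9  1. ] [ 1.28  0.45 -0.  ]
0.175 [ 0.4 -0.5  1.4] [1.32 0.45 0.06]
0.16 [ 1.  -0.4  1. ] [ 1.32  0.49 -0.05]
[-0.71  1.3   0.85  2.15  1.67  0.76 -1.76] 16.125
```

View pics/m4.png

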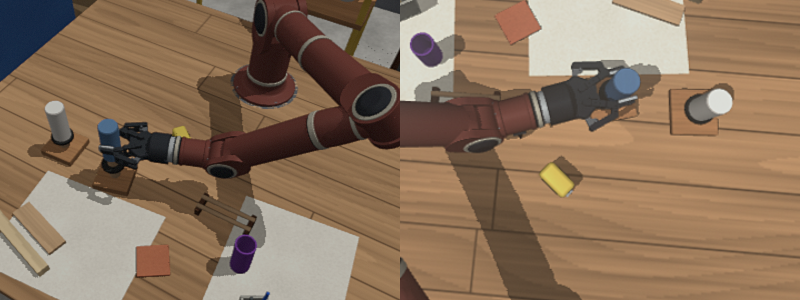

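The cup is around the peg without contact, and the wrist is clear of the tape and rest. Lowering by feel now.

```bash
python3 - <<'E'
from h import *
P=np.array([.5545,-.206]);q,a=ori(np.radians(-70),1)
def F():
    r=[]
    for _ in range(6): r.append(np.r_[arm.read_ft_force(),arm.read_wrist_torque()]);arm.pause(.02)
    return np.mean(r,0)
arm.line_to(np.r_[P,.145]-.050*a,velocity=.05);f0=F();z=.145
while z>.100:
    z-=.0015 if z>.133 else .0008
    arm.line_to(np.r_[P,z]-.050*a,velocity=.02);f=F()-f0
    if z<.134 or abs(f[2])>1.5: print(round(z,4),round(arm.read_tool_pos()[2],4),np.round(f,2))
    if f[2]>3.5 or np.linalg.norm(f[:2])>6 or arm.read_time()>45: break
print(arm.read_time(),arm.read_opening())
E
```

```text
0.133 0.133 [ 0.33  0.62 -0.32 -0.01 -0.    0.01]
0.1322 0.1322 [ 0.67  0.41 -0.32 -0.02  0.01 -0.01]
0.1314 0.1314 [ 0.7   0.19 -0.27 -0.02  0.02  0.  ]
0.1306 0.1306 [ 0.78  0.43 -0.79 -0.   -0.01 -0.01]
0.1298 0.1298 [ 0.62  0.29 -0.48 -0.02  0.01 -0.  ]
0.129 0.129 [ 0.72  0.42 -0.28 -0.01  0.02 -0.02]
0.1282 0.1282 [ 0.72  0.28 -0.41  0.   -0.   -0.01]
0.1274 0.1274 [ 0.07  0.28 -0.35  0.    0.03 -0.02]
0.1266 0.1269 [ 0.41  0.62  0.95 -0.21 -0.05 -0.03]
0.1258 0.1268 [-0.02  1.9   4.01 -0.8  -0.25 -0.02]
22.725 0.5643776945516303
```

Contact at a grasp height of 0.127, so the collar is at about 0.073, which agrees with vision. Releasing gently and backing off.

```bash
python3 - <<'E'
from h import *
P=np.array([.5545,-.206]);q,a=ori(np.radians(-70),1)
arm.move_gripper(0.64);arm.pause(.3);print(arm.read_finger_force(),arm.read_ft_force())
arm.move_gripper(1.0);p=np.array(arm.read_tool_pos())
arm.line_to(p-.13*a,velocity=.06);print(arm.read_ft_force(),arm.read_time())
pp,r=np.array(arm.read_tool_pos()),arm.read_eef_rot()
A,B,W=snapshot("scene"),snapshot("top"),snapshot("wrist")
for n,i in zip(("s5","t5","w5"),(A,B,W)):cv2.imwrite(f"pics/{n}.png",i)
cv2.imwrite("pics/m5.png",np.vstack([np.hstack([cv2.resize(A[110:230,190:350],(400,300)),cv2.resize(B[150:270,330:490],(400,300))]),np.hstack([cv2.resize(W[::-1,::-1],(480,300)),np.zeros((300,320,3),np.uint8)])]))
b=cv2.inRange(cv2.cvtColor(W,cv2.COLOR_BGR2HSV),(95,70,30),(120,255,255))
for y in range(120,300,30):
    r=np.flatnonzero(b[y,200:440])+200
    if len(r):print(y,r[0],r[-1])
E
```

```text
0.0 [ 0.91167475 -0.34986954 -0.17828541]
[-0.85458228  0.03319475 -0.80298395] 25.9917
150 290 353
180 290 352
210 291 351
240 292 350
270 294 349
```

View pics/m5.png

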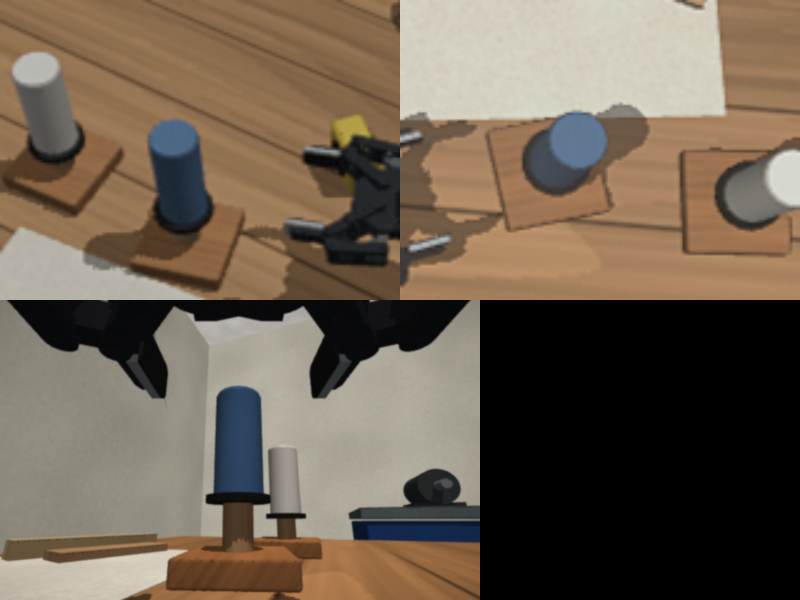

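The wrist view shows the cup upright and inverted, with its rim flush on the collar. The gripper is clear and the white cup and tape have not moved.

```bash
python3 -c "
from h import *
p=np.array(arm.read_tool_pos());arm.line_to(p+[0,0,.08],velocity=.1);print(arm.read_ft_force(),arm.read_time());print(ticket.finish_job())"
```

```text
[ 0.15079004 -0.88309778  0.04533085] 27.0917
the job is handed in; nothing more can be done
None
```

The blue tumbler is upside down on the empty post with its rim flush on the collar. I let go after light contact (about 4 N) and handed the job in at about 27 s, with the gripper clear; I saw no sign that anything else had moved.

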